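# Hang two fruit baskets on a balance rack so that its bar stays level

## Robot

A 6-joint arm with a two-finger parallel gripper is mounted at the origin on a cart in front of the work surface, level with it; the furniture and walls round the work are solid. World frame = base frame: x ahead of the robot, y to its left, z up, the work surface at z = 0. Lengths are in m, angles in rad, forces in N, time in s.
With the tool pointing down it reaches from about 0.35 to 0.975 m from the base axis. Payload 4.9 kg.
Tool frame: the origin (TCP) lies at the very end of the fingers, on their centre line; the grasp point (between the pads) lies 19 mm behind it; z points along the fingers, y is the line along which they close (so a half turn about z gives the same grasp; the last joint's range is limited). The gripper opens to 85 mm and grips with 20 to 120 N. Pads are 22 mm wide; open, the fingers measure 114 mm over their backs; the gripper's body (76 mm by 85 mm) begins 54 mm behind the grasp point. The pads swing forward as they close: fully open they stand 13 mm farther back than shut.
Start: joints at [1.12, 0.053, 1.613, -0, 1.476, -0.119], TCP at [0.204, 0.591, 0.231] pointing down, gripper open.
Joint ranges: [-3.01, 3.01], [-1.01, 2.22], [0.06, 2.58], [-1.02, 4.17], [0.09, 2.62], [-3.14, 3.14]. Speed limits (rad/s): [2.57, 2.57, 3.14, 3.14, 3.14, 3.14].

## Interface

Orientations are given as a rotation vector (axis times angle).
In Python, from station import get_obs, get_image, finish_job gives the robot as it stands. The module is installed in compiled form; this text tells all that it offers.
- The arm moves only by the tool carry_out, never from a script. Its argument "rows" is a list of rows, each a list of 7 numbers: the turn, a rotation vector about the tool's x, y, z as a fraction of full scale, then the shift along the tool's x, y, z as a fraction of full scale, then the closure, from -1 (fully open) to 1 (shut). A call has 1 to 5 rows; each row is the pose to reach, as a shift and turn from the pose commanded when the call began, along the tool's axes at that moment, turning the shorter way round; what a row does not reach only later rows make up. Full scale, the value 1, is 300 mm for a shift and pi rad for a turn. A row lasts 1/10 s, in which the tool goes at most 50 mm and 8.59 degrees, less where a joint would pass 70% of its speed; a pose out of reach is approached as far as the arm can. A call with a number of a shift or a turn outside -1 to 1 is refused whole. A call with a gripper value outside its range is refused whole. The fingers move at their own pace and stop on an object; "force" is the grip in N (left out, the last holds). Time passes only in rows, so rows that repeat a pose let the fingers close. It gives the time, the measured TCP pose, the force, the opening and the grip force at its end, in the units of the state.
- get_obs(): the state, without advancing time (a new reading comes with each control period).
- get_image(name): name is "scene" or "top" or "wrist"; returns a dict with "img" (400x640x3 uint8, blue, green, red), "mtx" (3x3 intrinsics, pixels), "D" ([k1, k2, p1, p2, k3] as OpenCV has them; the pictures are not rectified), "R" (3x3) and "t" (3): a world point X has camera coordinates R X + t. Camera axes: x right, y down, z forward; pixel columns grow to the right and rows downward; lengths in m; the calibration is good to about 2 mm. A picture is of the moment at which its call begins. There is no depth.
- finish_job(): hands the job in; it is judged then, once.
The state is a dict: "t": time; "q": joint angles; "dq": joint speeds; "effort": joint torques, N m; "tool_pos": TCP position; "tool_rot": TCP orientation; "contact_force": force on the tool from outside, world axes, zero at the start; "wrist_torque": the same for the moment, N m; "opening": finger opening in m; "grip_force": force on a finger pad.
Only numpy, scipy, OpenCV 4.12 (cv2) and the standard library are available. Lean on these libraries where they do the work, as an engineer would, in place of code of your own. Each camera call takes 0.05 s, during which the arm holds its last target. There are 200 camera calls.

## Task

Hang the two wire baskets that hold a mandarin on the balance rack, one on the left hook and one on the right, each by its bail, so that the pivoting bar comes to rest level. Leave the basket with the garlic standing where it is; it is too light to balance either of them.

Things in the scene. Friction and masses are not known exactly. Their poses are not given: they have to be found in the camera images.
- mandarin_basket_a: wire basket with an orange mandarin fixed in it, 77 mm across, 176 mm high, 150 g; origin at the middle of its underside, z up. On top of its bail stands a pale wooden grip tab, 16 mm thick along x, 30 mm wide along y, from 126 to 176 mm up; grip it about 157 mm up so that the fingertips stay clear of the hook
- mandarin_basket_b: the second, alike: wire basket with an orange mandarin fixed in it, 77 mm across, 176 mm high, 150 g; origin at the middle of its underside, z up. On top of its bail stands a pale wooden grip tab, 16 mm thick along x, 30 mm wide along y, from 126 to 176 mm up; grip it about 157 mm up so that the fingertips stay clear of the hook
- garlic_basket: bystander, the same basket with a whitish garlic bulb in it, 80 g; origin at the middle of its underside. To be left alone
- mandarin_basket_a_eye (a point): mandarin_basket_a: underside of the bail's top, where the hook bears, 122 mm above the basket's underside. The bail is a rigid 5 mm wire arch in the basket's y-z plane, pointed on top. Its opening runs from the fruit's top (60 mm up) to here; it is 67 mm wide (along y) up to 82 mm, 45 mm wide at 108 mm
- mandarin_basket_b_eye (a point): mandarin_basket_b: underside of the bail's top, where the hook bears, 122 mm above the basket's underside. The bail is a rigid 5 mm wire arch in the basket's y-z plane, pointed on top. Its opening runs from the fruit's top (60 mm up) to here; it is 67 mm wide (along y) up to 82 mm, 45 mm wide at 108 mm
- left_hook (a point): top of the left (+y) hook, halfway along it, 140 mm from the pivot. A level round rod 10 mm thick, running 72 mm from the bar's axis to the robot's side, its tip upturned 10 mm above the rod's top. x points along the hook from tip to bar, y along the bar. Pass it along x through the bail, bail over this point (25 mm either way will do), and lower; the basket's x then lies along the hook
- right_hook (a point): top of the right (-y) hook, halfway along it, 140 mm from the pivot. A level round rod 10 mm thick, running 72 mm from the bar's axis to the robot's side, its tip upturned 10 mm above the rod's top. x points along the hook from tip to bar, y along the bar. Pass it along x through the bail, bail over this point (25 mm either way will do), and lower; the basket's x then lies along the hook
- rack: fixed balance rack: wooden foot 110 x 200 x 14 mm, steel post 18 mm thick, 210 mm high; dark pivoting bar 350 mm long, 14 mm thick, 28 mm in front of the post, its pivot 200 mm above the worktop. Origin under the post on the worktop; y along the level bar to the left, -x the way the hooks point (towards the robot)
- bar (a joint): tilt of the bar, rad, 0 level, positive with its left end up, stops at -0.2 and 0.2. A soft spring (0.35 N m/rad) centres it when empty; one basket pulls its side down to the stop (hook 28 mm lower, the other 28 mm higher), two equal ones bring it level. It yields easily while a basket is lowered on to a hook

How it is judged:
By the outcome, as a careful person would: the job done as asked, in the order asked, and still so for the second after the job is handed in, with the robot touching nothing.
It also fails if it takes over 64 s, if anything falls off the work surface, if the arm or the gripper's body presses on something with over 40 N, if the wrist force passes 120 N, or if a joint passes its speed limit or range.

## Working session

There is one attempt and no reset: what is moved stays moved. The work goes in short steps, Python scripts to look and compute and a tool call to move; the robot and the scene stay as the last step left them, time stands still between calls to the robot, and variables do not carry over. Pictures are saved under pics/ and viewed, at most 11 in all, crops included, and the job is handed in when it is done.

Besides the shell and the picture viewer there is one more tool, called after "Emit:" as a command line: name --pt "numbers of a row" for each row, then --argument value for the rest. carry_out: Moves the arm, as the interface text tells. Shift numbers are shares of 300 mm and turn numbers shares of pi rad, none past 1 either way. Its arguments: {"type":"object","properties":{"rows":{"type":"array"},"force":{"type":"number"}},"required":["rows"]}

```bash
mkdir -p pics; python3 - <<'E'
from station import *
import cv2, numpy as np
o=get_obs(); print(o)
a=[]
for n in("scene","top"):
    d=get_image(n); cv2.imwrite(f"pics/{n}0.png",d["img"]); np.savez(f"{n}0.npz",**d)
    print(n,(-d["R"].T@d["t"]).round(3),d["R"].round(3).tolist(),d["mtx"].round(1).tolist())
E
```

```text
{'t': 0.0, 'q': array([ 1.11999992e+00,  5.33184652e-02,  1.61429677e+00,  6.70277072e-06,
        1.47601216e+00, -1.19007334e-01]), 'dq': array([-0.00041508,  0.00179184, -0.00119194,  0.00096402, -0.00239355,
       -0.00186619]), 'effort': array([ 9.17788602e-04, -3.93696356e+01, -3.70175171e+01, -2.69451175e-05,
        7.23664052e-03,  8.48979852e-06]), 'tool_pos': array([0.20331141, 0.59034397, 0.23008517]), 'tool_rot': array([-5.18691061e-01, -3.09788983e+00,  3.06382388e-03]), 'contact_force': array([0.09224889, 0.39269689, 0.72263512]), 'wrist_torque': array([ 0.00659926,  0.00776887, -0.03765082]), 'grip_force': 0.0, 'opening': 0.08547352341963886}
scene [-0.173 -0.405  0.986] [[0.533, -0.846, 0.01], [-0.61, -0.392, -0.689], [0.587, 0.361, -0.725]] [[511.3, 0.0, 324.2], [0.0, 511.3, 198.2], [0.0, 0.0, 1.0]]
top [ 0.308 -0.003  1.146] [[0.043, -0.999, -0.006], [-0.978, -0.041, -0.203], [0.202, 0.014, -0.979]] [[377.4, 0.0, 329.0], [0.0, 377.4, 198.0], [0.0, 0.0, 1.0]]
```

View pics/scene0.png

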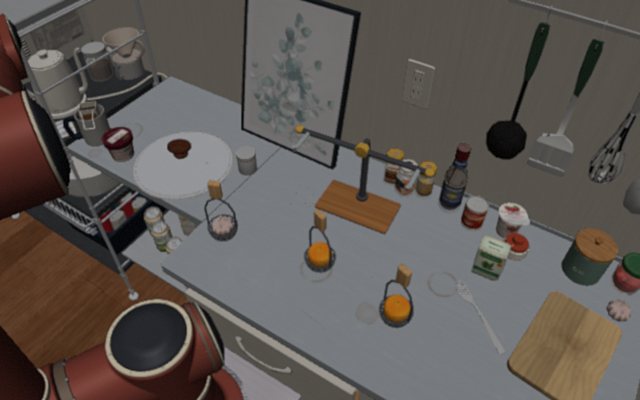

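View pics/top0.png

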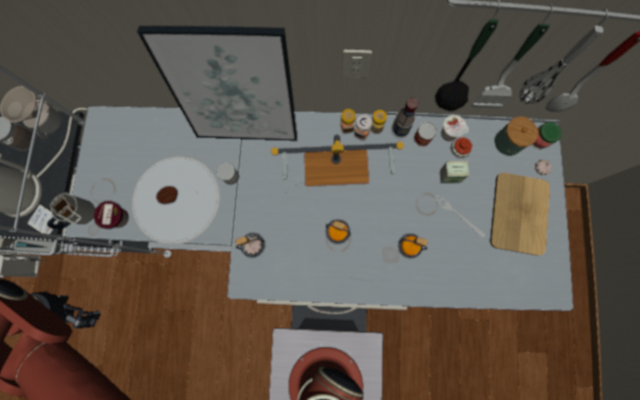

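The scene view shows the mandarin baskets at about (319,256) and (397,310), the garlic basket at (222,227) and the rack foot at (358,206). In the top view the mandarins are at (338,231) and (412,245), the foot at (337,167) and the bar ends at (275,151) and (400,146). I'll enlarge the crops to get the tabs, hooks and foot.

```bash
python3 - <<'E'
import cv2, numpy as np
t=cv2.imread("pics/top0.png"); s=cv2.imread("pics/scene0.png")
a=cv2.resize(t[125:275,240:440],None,fx=4,fy=4,interpolation=cv2.INTER_CUBIC)
b=cv2.resize(s[120:330,280:440],(457,600),interpolation=cv2.INTER_CUBIC)
cv2.imwrite("pics/ct.png",np.clip(a*1.6,0,255)); 
b=cv2.resize(s[120:330,190:470],(800,600),interpolation=cv2.INTER_CUBIC)
cv2.imwrite("pics/cs.png",np.clip(b*1.6,0,255))
E
```

```text
[ WARN:0@0.053] global loadsave.cpp:1063 imwrite_ Unsupported depth image for selected encoder is fallbacked to CV_8U.
```

View pics/ct.png

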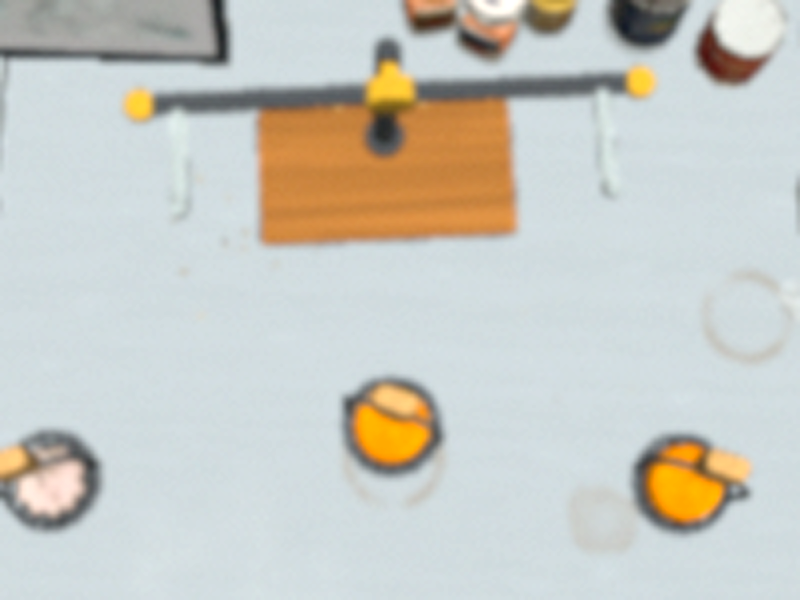

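View pics/cs.png

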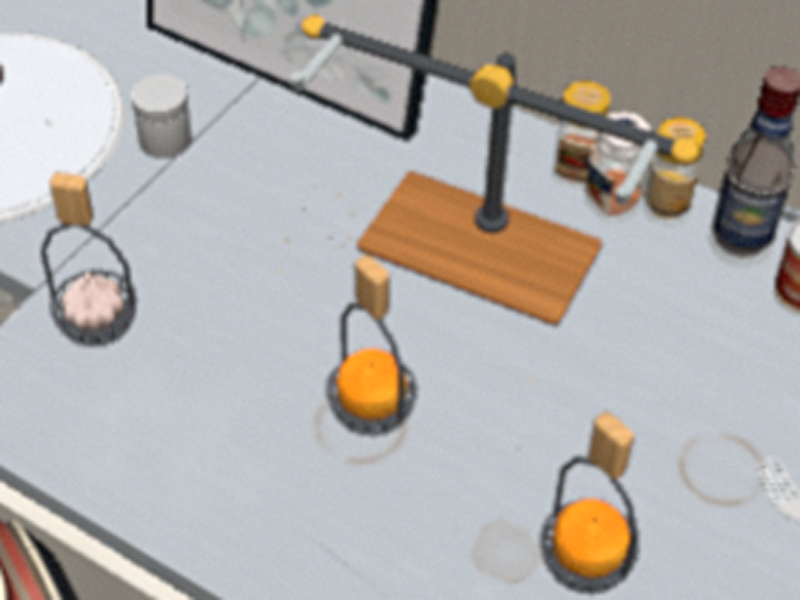

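The crops show the tab centres at about (396,400) and (728,466) in the top crop, and (372,288) and (611,444) in the scene crop. Hook tips are at (180,213)/(612,190) in the top crop and (297,80)/(627,193) in the scene crop. Triangulating these.

```bash
cat > h.py <<'E'
import cv2, numpy as np
def ray(d,p):
    u=cv2.undistortPoints(np.array([[p]],float),d["mtx"],d["D"])[0,0]
    v=d["R"].T@np.array([u[0],u[1],1]); return -d["R"].T@d["t"], v/np.linalg.norm(v)
def plane(d,p,z):
    c,v=ray(d,p); return c+v*(z-c[2])/v[2]
def tri(d1,p1,d2,p2):
    c1,v1=ray(d1,p1);c2,v2=ray(d2,p2)
    s=np.linalg.lstsq(np.c_[v1,-v2],c2-c1,rcond=None)[0]
    a=c1+s[0]*v1;b=c2+s[1]*v2; return (a+b)/2,np.linalg.norm(a-b)
def proj(d,X):
    return cv2.projectPoints(np.array([X],float),cv2.Rodrigues(d["R"])[0],d["t"],d["mtx"],d["D"])[0][0,0]
E
python3 - <<'E'
from h import *
T=dict(np.load("top0.npz"));S=dict(np.load("scene0.npz"))
ct=lambda u,v:(240+(u+.5)/4-.5,125+(v+.5)/4-.5)
k=280/800; cs=lambda u,v:(190+(u+.5)*k-.5,120+(v+.5)*k-.5)
P={"tabA":((396,400),(372,288)),"tabB":((728,466),(611,444)),"endL":((139,104),(314,26)),"endR":((640,81),(685,150)),
"tipL":((180,213),(297,80)),"tipR":((612,190),(627,193)),"footFL":((262,243),(360,245)),"footFR":((516,233),(556,323)),"pivot":((392,90),(490,86))}
for n,(a,b) in P.items(): x,e=tri(T,ct(*a),S,cs(*b)); print(n,x.round(4),round(e,4))
for n,a,z in(("rimA",(392,425),.035),("rimB",(682,482),.035),("cA1",(347,400),.08),("cA2",(438,432),.08),("cB1",(640,458),.08),("cB2",(742,490),.08),("tA1",(372,386),.176),("tA2",(424,404),.176),("tB1",(708,452),.176),("tB2",(752,464),.176)): print(n,plane(T,ct(*a),z).round(4))
# orange and tab masks in both
for nm,d in(("T",T),("S",S)):
    hsv=cv2.cvtColor(d["img"],cv2.COLOR_BGR2HSV)
    m=cv2.inRange(hsv,(8,180,120),(20,255,255)); 
    n,l,st,c=cv2.connectedComponentsWithStats(m)
    for i in range(1,n):
        if st[i,4]>60: print(nm,"orange",c[i].round(1),st[i,4])
E
```

```text
tabA [ 0.4416 -0.0173  0.1515] 0.0006
tabB [ 0.4057 -0.2357  0.1586] 0.0018
endL [0.6232 0.1583 0.2048] 0.0016
endR [ 0.6528 -0.1701  0.2053] 0.0024
tipL [0.5484 0.1246 0.2145] 0.0027
tipR [ 0.5771 -0.1529  0.2117] 0.0067
footFL [0.58   0.0865 0.0122] 0.0052
footFR [ 0.5947 -0.1079  0.0133] 0.0016
pivot [ 0.6386 -0.0058  0.2042] 0.0016
rimA [ 0.4389 -0.0169  0.035 ]
rimB [ 0.4055 -0.2316  0.035 ]
cA1 [0.45   0.0163 0.08  ]
cA2 [ 0.4299 -0.0491  0.08  ]
cB1 [ 0.4173 -0.1925  0.08  ]
cB2 [ 0.3975 -0.2649  0.08  ]
tA1 [ 0.447  -0.0013  0.176 ]
tA2 [ 0.4367 -0.0354  0.176 ]
tB1 [ 0.413  -0.2194  0.176 ]
tB2 [ 0.4064 -0.2479  0.176 ]
T orange [336.8 233.6] 180
T orange [410.4 247.6] 190
S orange [318.9 252.4] 341
S orange [396.9 306.4] 460
```

The heights agree with the given sizes: tab about 0.151, bar about 0.204, hook tips about 0.214, foot about 0.013. Poses from this:
- Basket A is at (0.441, -0.017), yaw -17°.
- Basket B is at (0.407, -0.233), yaw about -15°.
- The rack yaw is about 5°.
- The left hook is at (0.590, 0.130) and the right hook at (0.614, -0.149), rod tops at 0.205.

Next I work out the moves.

```bash
cat > plan.py <<'E'
import numpy as np, sys
from scipy.spatial.transform import Rotation as Ro
def rot(psi):
    p=np.radians(psi);s,c=np.sin(p),np.cos(p)
    return Ro.from_matrix(np.array([[-s,c,0],[c,s,0],[0,0,-1]]).T if 0 else np.column_stack([[-s,c,0],[c,s,0],[0,0,-1]]))
def step(R0,p0,p1,psi):
    R1=rot(psi); w=(R0.inv()*R1).as_rotvec()/np.pi; s=R0.inv().apply(np.array(p1)-p0)/.3
    print("->",np.round(p1,3),psi,"row",w.round(4),s.round(4),"dist mm",round(np.linalg.norm(s)*300),"deg",round(np.linalg.norm(w)*180)); return R1,np.array(p1)
def chain(R0,p0,wps):
    for p,psi in wps: R0,p0=step(R0,np.array(p0),p,psi)
def now():
    from station import get_obs
    o=get_obs(); R=Ro.from_rotvec(o["tool_rot"]); y=R.as_matrix()[:,1]
    print("t",o["t"],o["tool_pos"].round(4),"yaw",np.degrees(np.arctan2(y[1],y[0])).round(2),"open",round(o["opening"],4),"F",o["contact_force"].round(2),"grip",round(o["grip_force"],1)); return R,o["tool_pos"]
E
python3 - <<'E'
from plan import *
R,p=now(); p=np.array([.204,.591,.231])
chain(R,p,[((.283,.389,.235),42),((.362,.187,.24),12.5),((.441,-.017,.24),-17),((.441,-.017,.138),-17),((.441,-.017,.249),-17),((.490,.121,.249),5),((.590,.130,.249),5),((.590,.130,.189),5)])
E
```

```text
t 0.1 [0.2034 0.5904 0.2302] yaw 70.99 open 0.0853 F [ 0.44  0.09 -0.39] grip 0.0
-> [0.283 0.389 0.235] 42 row [-6.000e-04  1.000e-04  1.611e-01] [-0.4683 -0.5509 -0.0124] dist mm 217 deg 29
-> [0.362 0.187 0.24 ] 12.5 row [0.     0.     0.1639] [-0.6766 -0.2549 -0.0167] dist mm 217 deg 30
-> [ 0.441 -0.017  0.24 ] -17 row [0.     0.     0.1639] [-0.7209  0.1099  0.    ] dist mm 219 deg 30
-> [ 0.441 -0.017  0.138] -17 row [0. 0. 0.] [0.   0.   0.34] dist mm 102 deg 0
-> [ 0.441 -0.017  0.249] -17 row [0. 0. 0.] [ 0.    0.   -0.37] dist mm 111 deg 0
-> [0.49  0.121 0.249] 5 row [ 0.      0.     -0.1222] [0.4877 0.0217 0.    ] dist mm 146 deg 22
-> [0.59  0.13  0.249] 5 row [0. 0. 0.] [0.0008 0.3347 0.    ] dist mm 100 deg 0
-> [0.59  0.13  0.189] 5 row [0. 0. 0.] [0.  0.  0.2] dist mm 60 deg 0
```

Emit:
carry_out --pt "0 0 0.161 -0.468 -0.551 -0.012 -1" --pt "0 0 0.161 -0.468 -0.551 -0.012 -1" --pt "0 0 0.161 -0.468 -0.551 -0.012 -1" --pt "0 0 0.161 -0.468 -0.551 -0.012 -1" --pt "0 0 0.161 -0.468 -0.551 -0.012 -1" --force 60

```text
t: 0.6
tool_pos: [0.2832, 0.3857, 0.2343]
tool_rot: [1.283, 2.867, -0.002]
contact_force: [-0.2, 1.0, -0.1]
opening: 0.0853
grip_force: 0.0
```

Emit:
carry_out --pt "0 0 0.164 -0.677 -0.255 -0.017 -1" --pt "0 0 0.164 -0.677 -0.255 -0.017 -1" --pt "0 0 0.164 -0.677 -0.255 -0.017 -1" --pt "0 0 0.164 -0.677 -0.255 -0.017 -1" --pt "0 0 0.164 -0.677 -0.255 -0.017 -1"

```text
t: 1.1
tool_pos: [0.3623, 0.1835, 0.2398]
tool_rot: [1.973, 2.443, -0.001]
contact_force: [1.2, 1.3, -0.4]
opening: 0.0853
grip_force: 0.0
```

Emit:
carry_out --pt "0 0 0.164 -0.721 0.11 0 -1" --pt "0 0 0.164 -0.721 0.11 0 -1" --pt "0 0 0.164 -0.721 0.11 0 -1" --pt "0 0 0.164 -0.721 0.11 0 -1" --pt "0 0 0.164 -0.721 0.11 0 -1"

```text
t: 1.6
tool_pos: [0.441, -0.0208, 0.2396]
tool_rot: [2.531, 1.861, -0.001]
contact_force: [1.1, 0.1, 0.2]
opening: 0.0851
grip_force: 0.0
```

Emit:
carry_out --pt "0 0 0 0 0 0 -1" --pt "0 0 0 0 0 0 -1"

```text
t: 1.8
tool_pos: [0.4402, -0.0171, 0.2395]
tool_rot: [-2.526, -1.866, 0.001]
contact_force: [-1.1, -0.6, 1.1]
opening: 0.0851
grip_force: 0.0
```

```bash
python3 - <<'E'
from plan import *
from station import get_image
import cv2
R,p=now()
d=get_image("wrist"); cv2.imwrite("pics/w1.png",d["img"]); np.savez("w1.npz",**d)
chain(R,p,[((.441,-.017,.138),-17)])
E
```

```text
t 1.8 [ 0.4402 -0.0171  0.2395] yaw -17.07 open 0.0851 F [-1.15 -0.57  1.1 ] grip 0.0
-> [ 0.441 -0.017  0.138] -17 row [-0.0004 -0.0001 -0.0004] [0.0011 0.0029 0.3383] dist mm 101 deg 0
```

View pics/w1.png

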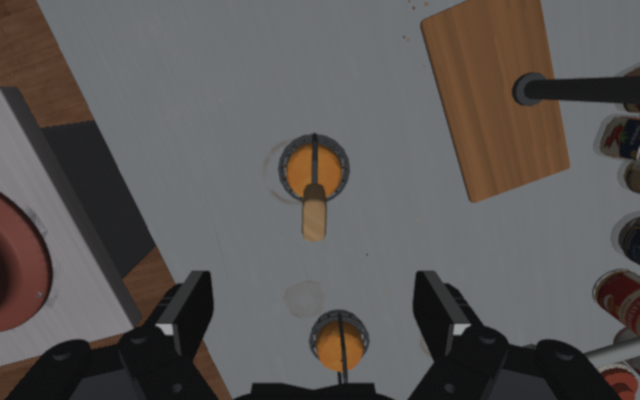

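The wrist view shows tab A at about (314,215), centred between the fingers and square to them. Basket B is at (339,341) with nearly the same yaw. I'll descend and grip.

Emit:
carry_out --pt "0 0 0 0 0.001 0.12 -1" --pt "0 0 0 0 0.002 0.24 -1" --pt "0 0 0 0 0.002 0.338 -1" --pt "0 0 0 0 0.002 0.338 -1" --pt "0 0 0 0 0.002 0.338 -1"

```text
t: 2.35
tool_pos: [0.4409, -0.0164, 0.139]
tool_rot: [-2.524, -1.87, 0.0]
contact_force: [-0.8, -0.3, 1.2]
opening: 0.0853
grip_force: 0.0
```

Emit:
carry_out --pt "0 0 0 0 0 0 1" --pt "0 0 0 0 0 0 1" --pt "0 0 0 0 0 0 1" --pt "0 0 0 0 0 0 1" --pt "0 0 0 0 0 0 1" --force 60

```text
t: 2.85
tool_pos: [0.4414, -0.0176, 0.1393]
tool_rot: [2.526, 1.868, 0.001]
contact_force: [0.7, 0.6, -1.1]
opening: 0.0153
grip_force: 58.2
```

Emit:
carry_out --pt "0 0 0 0 0 0 1" --pt "0 0 0 0 0 0 1" --pt "0 0 0 0 0 0 1" --pt "0 0 0 0 0 0 1" --pt "0 0 0 0 0 0 1"

```text
t: 3.35
tool_pos: [0.4414, -0.0176, 0.1392]
tool_rot: [2.525, 1.868, 0.001]
contact_force: [-1.7, 0.0, 5.2]
opening: 0.0149
grip_force: 59.2
```

Emit:
carry_out --pt "0 0 0 0 0 -0.06 1" --pt "0 0 0 0 0 -0.16 1" --pt "0 0 0 0 0 -0.27 1" --pt "0 0 0 0 0 -0.37 1" --pt "0 0 0 0 0 -0.37 1"

```text
t: 3.85
tool_pos: [0.4432, -0.0178, 0.2538]
tool_rot: [2.521, 1.865, 0.008]
contact_force: [0.6, -0.0, -0.7]
opening: 0.0152
grip_force: 58.7
```

Emit:
carry_out --pt "0 0 -0.024 0.08 0.004 0 1" --pt "0 0 -0.05 0.2 0.009 0 1" --pt "0 0 -0.08 0.32 0.014 0 1" --pt "0 0 -0.11 0.44 0.02 0 1" --pt "0 0 -0.122 0.488 0.022 0 1"

```text
t: 4.35
tool_pos: [0.4897, 0.1229, 0.2468]
tool_rot: [-2.116, -2.318, 0.003]
contact_force: [0.0, -0.2, -2.0]
opening: 0.0158
grip_force: 58.7
```

Emit:
carry_out --pt "0 0 0 0 0 0 1" --pt "0 0 0 0 0 0 1" --pt "0 0 0 0 0 0 1"

```text
t: 4.65
tool_pos: [0.4899, 0.1195, 0.2489]
tool_rot: [-2.126, -2.313, 0.002]
contact_force: [0.8, -0.2, -1.5]
opening: 0.0157
grip_force: 58.7
```

```bash
python3 - <<'E'
from plan import *
from station import get_image
import cv2
R,p=now()
T=get_image("top");S=get_image("scene")
np.savez("top1.npz",**T);np.savez("scene1.npz",**S)
a=cv2.resize(T["img"][130:230,240:340],(400,400),interpolation=cv2.INTER_CUBIC)
b=cv2.resize(S["img"][110:210,250:350],(400,400),interpolation=cv2.INTER_CUBIC)
cv2.imwrite("pics/c1.png",cv2.convertScaleAbs(np.hstack([a,b]),alpha=1.6))
E
```

```text
t 4.65 [0.4899 0.1195 0.2489] yaw 4.82 open 0.0157 F [ 0.85 -0.2  -1.48] grip 58.7
```

View pics/c1.png

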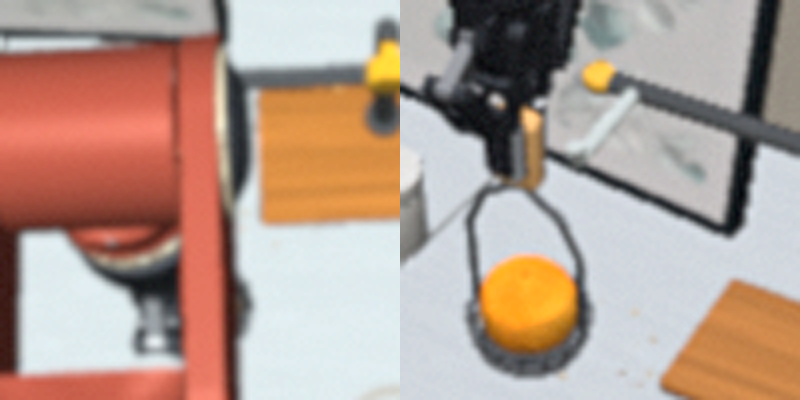

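The scene crop shows basket A hanging straight from the tab, bail apex near crop (511,187). The left hook tip is ahead of it at about (575,155). I'll compare the apex with its projected position.

```bash
python3 - <<'E'
from h import *
S=dict(np.load("scene1.npz"))
f=lambda X:((proj(S,X)-[250,110]+.5)*4+[400,0]).round(1)
p=np.array([.4899,.1195]); x=np.array([np.cos(.0873),np.sin(.0873)]);y=np.array([-x[1],x[0]])
print("apex",f([*p,.236]),"y+5",f([*(p+.005*y),.236]),"z+5",f([*p,.241]),"x+5",f([*(p+.005*x),.236]))
q=np.array([.638,-.006])+.14*y
print("tip",f([*(q-.07*x),.215]),"root",f([*q,.2]),"endL",f([*(q+.025*y),.2]))
E
```

```text
apex [520.  185.3] y+5 [512.1 182.4] z+5 [519.5 178.4] x+5 [524.6 179.9]
tip [577.7 143.3] root [635.8  95.3] endL [599.6  83.1]
```

The apex projection matches within about 2 mm, and the hook tip and bar end fit within about 5 mm. Now along the hook.

Emit:
carry_out --pt "0 0 0 0.007 0.06 0 1" --pt "0 0 0 0.007 0.13 0 1" --pt "0 0 0 0.007 0.2 0 1" --pt "0 0 0 0.007 0.27 0 1" --pt "0 0 0 0.007 0.335 0 1"

```text
t: 5.25
tool_pos: [0.5911, 0.1304, 0.2497]
tool_rot: [2.126, 2.313, 0.0]
contact_force: [0.5, -0.2, -1.1]
opening: 0.0152
grip_force: 59.1
```

Emit:
carry_out --pt "0 0 0 0 0 0 1" --pt "0 0 0 0 0 0 1" --pt "0 0 0 0 0 0 1"

```text
t: 5.55
tool_pos: [0.5896, 0.1309, 0.2496]
tool_rot: [-2.124, -2.314, 0.001]
contact_force: [-0.1, 0.1, -1.1]
opening: 0.0157
grip_force: 59.3
```

```bash
python3 - <<'E'
from plan import *
from station import get_image
import cv2
R,p=now()
S=get_image("scene");np.savez("scene2.npz",**S)
W=get_image("wrist")
b=cv2.resize(S["img"][90:220,260:430],(785,600),interpolation=cv2.INTER_CUBIC)
cv2.imwrite("pics/c2.png",cv2.convertScaleAbs(b,alpha=1.6))
E
```

```text
t 5.55 [0.5896 0.1309 0.2496] yaw 4.9 open 0.0157 F [-0.14  0.11 -1.13] grip 59.3
```

View pics/c2.png

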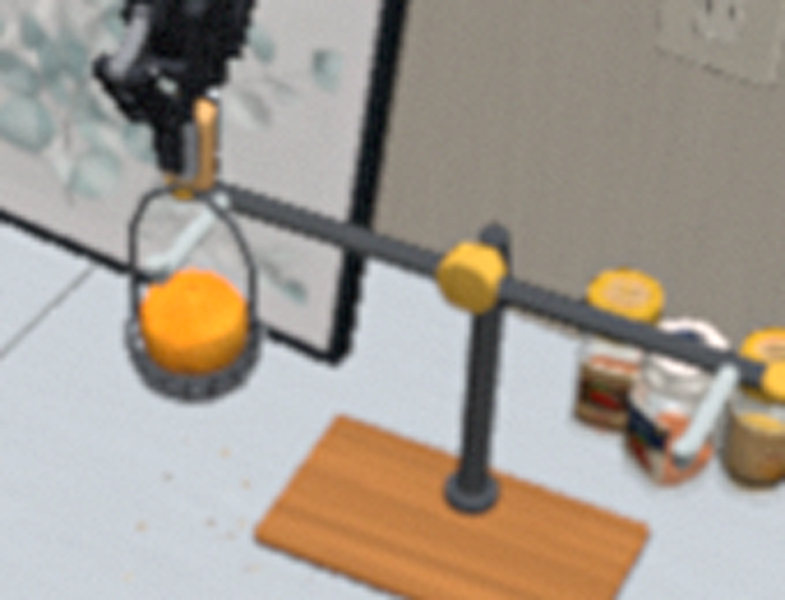

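The left hook runs through the bail: tip at (158,268), root at (222,200), bail apex above its middle at (190,188). Lowering gently.

Emit:
carry_out --pt "0 0 0 0 0 0.03 1" --pt "0 0 0 0 0 0.06 1" --pt "0 0 0 0 0 0.08 1" --pt "0 0 0 0 0 0.1 1" --pt "0 0 0 0 0 0.12 1"

```text
t: 6.15
tool_pos: [0.5901, 0.1313, 0.2128]
tool_rot: [-2.124, -2.315, 0.001]
contact_force: [-0.4, -0.3, -0.5]
opening: 0.0151
grip_force: 59.4
```

Emit:
carry_out --pt "0 0 0 0 0 0.015 1" --pt "0 0 0 0 0 0.03 1" --pt "0 0 0 0 0 0.045 1" --pt "0 0 0 0 0 0.06 1" --pt "0 0 0 0 0 0.07 1"

```text
t: 6.65
tool_pos: [0.591, 0.1309, 0.1956]
tool_rot: [2.122, 2.313, 0.001]
contact_force: [-5.8, -3.3, 16.4]
opening: 0.0155
grip_force: 61.8
```

Emit:
carry_out --pt "0 0 0 0 0 0 1" --pt "0 0 0 0 0 0 1"

```text
t: 6.85
tool_pos: [0.5912, 0.1307, 0.1956]
tool_rot: [2.122, 2.312, 0.001]
contact_force: [-3.3, -3.2, 8.7]
opening: 0.0153
grip_force: 60.8
```

The hook has bottomed out at its stop with the bail bearing on it. I'll relieve the press by 3 mm, then release.

Emit:
carry_out --pt "0 0 0 0 0 -0.01 1" --pt "0 0 0 0 0 -0.01 1" --pt "0 0 0 0 0 -0.01 1"

```text
t: 7.15
tool_pos: [0.5909, 0.1314, 0.1964]
tool_rot: [2.123, 2.314, 0.002]
contact_force: [0.0, -0.4, 3.3]
opening: 0.0153
grip_force: 60.0
```

Emit:
carry_out --pt "0 0 0 0 0 0 -1" --pt "0 0 0 0 0 0 -1" --pt "0 0 0 0 0 0 -1" --pt "0 0 0 0 0 0 -1" --pt "0 0 0 0 0 0 -1"

```text
t: 7.65
tool_pos: [0.5901, 0.1314, 0.1953]
tool_rot: [-2.123, -2.315, 0.0]
contact_force: [-0.0, -0.3, 0.9]
opening: 0.0847
grip_force: 0.0
```

Emit:
carry_out --pt "0 0 0 0 0 -0.04 -1" --pt "0 0 0 0 0 -0.14 -1" --pt "0 0 0 0 0 -0.26 -1" --pt "0 0 0 0 0 -0.38 -1" --pt "0 0 0 0 0 -0.38 -1"

```text
t: 8.15
tool_pos: [0.5929, 0.1316, 0.3184]
tool_rot: [2.118, 2.309, 0.015]
contact_force: [0.5, 0.5, 0.2]
opening: 0.0852
grip_force: 0.0
```

```bash
python3 - <<'E'
from plan import *
from station import get_image
import cv2
R,p=now()
S=get_image("scene");np.savez("scene3.npz",**S)
b=cv2.resize(S["img"][90:330,260:440],(600,800)[::1] if 0 else (450,600),interpolation=cv2.INTER_CUBIC)
cv2.imwrite("pics/c3.png",cv2.convertScaleAbs(b,alpha=1.6))
chain(R,p,[((.5,-.05,.33),-5),((.407,-.233,.25),-15),((.407,-.233,.138),-15)])
E
```

```text
t 8.15 [0.5929 0.1316 0.3184] yaw 4.93 open 0.0852 F [0.49 0.53 0.23] grip 0.0
-> [ 0.5  -0.05  0.33] -5 row [ 0.0041 -0.0004  0.0552] [-0.5766 -0.36   -0.0433] dist mm 204 deg 10
-> [ 0.407 -0.233  0.25 ] -15 row [0.     0.     0.0556] [-0.6347 -0.2557  0.2667] dist mm 220 deg 10
-> [ 0.407 -0.233  0.138] -15 row [0. 0. 0.] [0.     0.     0.3733] dist mm 112 deg 0
```

View pics/c3.png

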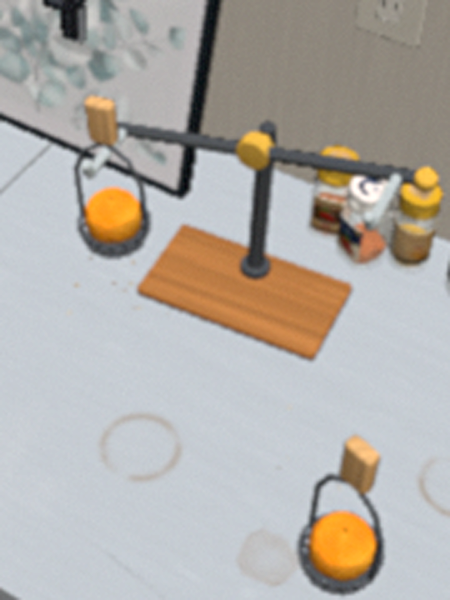

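Basket A hangs on the left hook at (100,155), the left side is down and the right hook is raised near (383,190). B is still standing at (343,545). I'll go to B.

Emit:
carry_out --pt "0 0 0.055 -0.577 -0.36 0 -1" --pt "0 0 0.055 -0.577 -0.36 0 -1" --pt "0 0 0.055 -0.577 -0.36 0 -1" --pt "0 0 0.055 -0.577 -0.36 0 -1" --pt "0 0 0.055 -0.577 -0.36 0 -1"

```text
t: 8.7
tool_pos: [0.4954, -0.054, 0.3089]
tool_rot: [-2.322, -2.116, 0.003]
contact_force: [0.9, 0.4, -0.8]
opening: 0.0854
grip_force: 0.0
```

Emit:
carry_out --pt "0 0 0.056 -0.635 -0.256 0.2 -1" --pt "0 0 0.056 -0.635 -0.256 0.2 -1" --pt "0 0 0.056 -0.635 -0.256 0.2 -1" --pt "0 0 0.056 -0.635 -0.256 0.2 -1" --pt "0 0 0.056 -0.635 -0.256 0.2 -1"

```text
t: 9.2
tool_pos: [0.4022, -0.2353, 0.247]
tool_rot: [-2.494, -1.904, 0.003]
contact_force: [0.1, -0.0, -0.4]
opening: 0.0856
grip_force: 0.0
```

Emit:
carry_out --pt "0 0 0 0 0 0 -1" --pt "0 0 0 0 0 0 -1" --pt "0 0 0 0 0 0 -1"

```text
t: 9.5
tool_pos: [0.4055, -0.2325, 0.2502]
tool_rot: [2.491, 1.914, 0.001]
contact_force: [-0.2, -0.7, -0.2]
opening: 0.0853
grip_force: 0.0
```

```bash
python3 - <<'E'
from plan import *
from station import get_image
import cv2
R,p=now()
W=get_image("wrist");cv2.imwrite("pics/w2.png",W["img"]);np.savez("w2.npz",**W)
chain(R,p,[((.407,-.233,.138),-15)])
E
```

```text
t 9.5 [ 0.4055 -0.2325  0.2502] yaw -14.92 open 0.0853 F [-0.21 -0.72 -0.22] grip 0.0
-> [ 0.407 -0.233  0.138] -15 row [ 0.0003 -0.0001  0.0004] [-0.0006  0.0048  0.3741] dist mm 112 deg 0
```

View pics/w2.png

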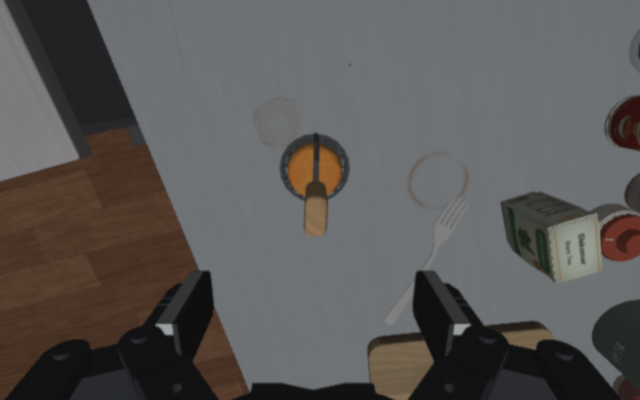

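Tab B is at about (315,212), centred between the fingers and square to them, in the same place as A was. I'll descend, grip and lift; for the raised right hook TCP z should be about 0.277.

Emit:
carry_out --pt "0 0 0 0 0.003 0.12 -1" --pt "0 0 0 0 0.004 0.26 -1" --pt "0 0 0 0 0.005 0.374 -1" --pt "0 0 0 0 0.005 0.374 -1" --pt "0 0 0 0 0.005 0.374 -1"

```text
t: 10.05
tool_pos: [0.4066, -0.2333, 0.1381]
tool_rot: [-2.492, -1.913, -0.0]
contact_force: [1.3, -0.8, 1.0]
opening: 0.0853
grip_force: 0.0
```

Emit:
carry_out --pt "0 0 0 0 0 0 1" --pt "0 0 0 0 0 0 1" --pt "0 0 0 0 0 0 1" --pt "0 0 0 0 0 0 1" --pt "0 0 0 0 0 0 1" --force 60

```text
t: 10.55
tool_pos: [0.4064, -0.2342, 0.1382]
tool_rot: [2.492, 1.91, 0.001]
contact_force: [2.2, -0.1, -0.0]
opening: 0.0154
grip_force: 58.3
```

Emit:
carry_out --pt "0 0 0 0 0 0 1" --pt "0 0 0 0 0 0 1" --pt "0 0 0 0 0 0 1"

```text
t: 10.85
tool_pos: [0.4064, -0.2343, 0.1381]
tool_rot: [2.492, 1.911, 0.001]
contact_force: [0.2, 0.1, 4.5]
opening: 0.0156
grip_force: 59.1
```

Emit:
carry_out --pt "0 0 0 0 0 -0.07 1" --pt "0 0 0 0 0 -0.19 1" --pt "0 0 0 0 0 -0.32 1" --pt "0 0 0 0 0 -0.46 1" --pt "0 0 0 0 0 -0.46 1"

```text
t: 11.35
tool_pos: [0.4079, -0.2356, 0.2819]
tool_rot: [2.485, 1.905, 0.004]
contact_force: [0.3, -0.1, -1.1]
opening: 0.0156
grip_force: 58.8
```

Emit:
carry_out --pt "0 0 0 0 0 0 1" --pt "0 0 0 0 0 0 1"

```text
t: 11.55
tool_pos: [0.4051, -0.2333, 0.2728]
tool_rot: [-2.49, -1.909, 0.002]
contact_force: [0.6, 0.4, -1.9]
opening: 0.0154
grip_force: 58.8
```

```bash
python3 - <<'E'
from plan import *
from h import *
R,p=now()
chain(R,p,[((.515,-.158,.277),5),((.615,-.149,.277),5)])
# raised right hook from before/after scene: expected pixels vs picture
S=dict(np.load("scene3.npz"))
x=np.array([np.cos(.0873),np.sin(.0873)]);y=np.array([-x[1],x[0]])
for n,a,b,z in(("endR",0,-.165*.98,.2+.165*.2),("tipR",-.07,-.14*.98,.215+.028),("tabA",-.036,.14*.98,.177+.029)):
    q=np.array([.638,-.006])+a*x+b*y; print(n,((proj(S,[*q,z])-[260,90]+.5)*2.5).round(1))
E
```

```text
t 11.55 [ 0.4051 -0.2333  0.2728] yaw -15.06 open 0.0154 F [ 0.6   0.43 -1.93] grip 58.8
-> [ 0.515 -0.158  0.277] 5 row [-0.0011 -0.0007 -0.1114] [ 0.3375  0.2886 -0.0145] dist mm 133 deg 20
-> [ 0.615 -0.149  0.277] 5 row [0. 0. 0.] [0.0008 0.3347 0.    ] dist mm 100 deg 0
endR [425.  183.2]
tipR [372.1 214.9]
tabA [106.7 126.9]
```

The predicted raised hook tip (372,215) and bar end (425,183) agree with the last picture. Moving in front of the right hook and then along it.

Emit:
carry_out --pt "0 0 -0.025 0.06 0.05 -0.01 1" --pt "0 0 -0.055 0.15 0.13 -0.014 1" --pt "0 0 -0.085 0.25 0.21 -0.014 1" --pt "0 0 -0.111 0.32 0.27 -0.014 1" --pt "0 0 -0.111 0.338 0.289 -0.014 1"

```text
t: 12.05
tool_pos: [0.5164, -0.1565, 0.2764]
tool_rot: [-2.117, -2.315, 0.002]
contact_force: [0.1, 0.0, -1.5]
opening: 0.0157
grip_force: 59.1
```

Emit:
carry_out --pt "0 0 0 0 0 0 1" --pt "0 0 0 0 0 0 1" --pt "0 0 0 0 0 0 1"

```text
t: 12.35
tool_pos: [0.5151, -0.1592, 0.2791]
tool_rot: [-2.125, -2.312, 0.001]
contact_force: [-0.1, 0.4, -0.7]
opening: 0.0155
grip_force: 59.1
```

```bash
python3 - <<'E'
from plan import *
R,p=now()
chain(R,p,[((.615,-.149,.277),5)])
E
```

```text
t 12.35 [ 0.5151 -0.1592  0.2791] yaw 4.83 open 0.0155 F [-0.08  0.39 -0.69] grip 59.1
-> [ 0.615 -0.149  0.277] 5 row [-0.0003 -0.     -0.0009] [0.0057 0.3347 0.0065] dist mm 100 deg 0
```

Emit:
carry_out --pt "0 0 0 0.01 0.06 0 1" --pt "0 0 0 0.01 0.13 0 1" --pt "0 0 0 0.01 0.2 0 1" --pt "0 0 0 0.01 0.27 0 1" --pt "0 0 0 0.01 0.335 0 1"

```text
t: 12.85
tool_pos: [0.616, -0.1478, 0.2797]
tool_rot: [2.126, 2.313, -0.0]
contact_force: [0.2, -1.3, -1.3]
opening: 0.016
grip_force: 59.2
```

Emit:
carry_out --pt "0 0 0 0 0 0 1" --pt "0 0 0 0 0 0 1" --pt "0 0 0 0 0 0 1"

```text
t: 13.15
tool_pos: [0.615, -0.1474, 0.2797]
tool_rot: [-2.125, -2.314, 0.001]
contact_force: [-0.3, 0.1, -1.5]
opening: 0.0155
grip_force: 59.4
```

```bash
python3 - <<'E'
from plan import *
from station import get_image
import cv2
R,p=now()
S=get_image("scene");np.savez("scene4.npz",**S)
b=cv2.resize(S["img"][90:220,270:450],(800,578),interpolation=cv2.INTER_CUBIC)
cv2.imwrite("pics/c4.png",cv2.convertScaleAbs(b,alpha=1.6))
E
```

```text
t 13.15 [ 0.615  -0.1474  0.2797] yaw 4.87 open 0.0155 F [-0.25  0.09 -1.49] grip 59.4
```

View pics/c4.png

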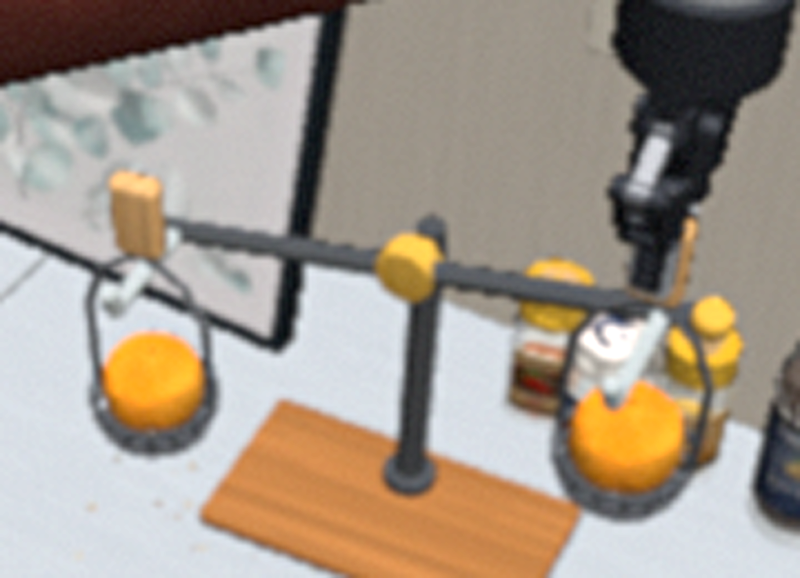

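The raised right hook runs through B's bail: tip at (613,395), root at (660,318), apex above near (650,300). A still hangs. I'll lower to where the bar is level (TCP about 0.223).

Emit:
carry_out --pt "0 0 0 0 0 0.025 1" --pt "0 0 0 0 0 0.05 1" --pt "0 0 0 0 0 0.07 1" --pt "0 0 0 0 0 0.085 1" --pt "0 0 0 0 0 0.1 1"

```text
t: 13.7
tool_pos: [0.6157, -0.1468, 0.2489]
tool_rot: [-2.123, -2.314, 0.0]
contact_force: [0.1, -0.4, -0.2]
opening: 0.0155
grip_force: 59.5
```

Emit:
carry_out --pt "0 0 0 -0.001 0 0.015 1" --pt "0 0 0 -0.002 0 0.03 1" --pt "0 0 0 -0.003 0 0.045 1" --pt "0 0 0 -0.004 0 0.06 1" --pt "0 0 0 -0.005 0 0.075 1"

```text
t: 14.2
tool_pos: [0.6162, -0.1485, 0.227]
tool_rot: [2.123, 2.314, 0.0]
contact_force: [0.1, 0.4, 0.1]
opening: 0.0153
grip_force: 59.5
```

Emit:
carry_out --pt "0 0 0 0 0 0.006 1" --pt "0 0 0 0 0 0.012 1" --pt "0 0 0 0 0 0.012 1" --pt "0 0 0 0 0 0.012 1" --pt "0 0 0 0 0 0.012 1"

```text
t: 14.7
tool_pos: [0.616, -0.1485, 0.2237]
tool_rot: [2.124, 2.315, -0.0]
contact_force: [-0.9, -0.9, -0.1]
opening: 0.0154
grip_force: 59.7
```

```bash
cat > bar.py <<'E'
from h import *
from station import get_image
def bar(show=True):
    S=get_image("scene"); hsv=cv2.cvtColor(S["img"],cv2.COLOR_BGR2HSV)[100:190,270:450]
    m=cv2.inRange(hsv,(20,170,90),(30,255,255)); n,l,st,c=cv2.connectedComponentsWithStats(m)
    print([(tuple((c[i]+[270,100]).round(1)),int(st[i,4])) for i in range(1,n) if st[i,4]>8]); return S
E
python3 - <<'E'
from plan import *
from bar import *
R,p=now(); bar()
S=dict(np.load("scene0.npz"))
import bar as B; B.get_image=lambda n:S; bar()
S=dict(np.load("scene4.npz")); bar()
E
```

```text
t 14.7 [ 0.616  -0.1485  0.2237] yaw 4.93 open 0.0154 F [-0.89 -0.92 -0.11] grip 59.7
[((np.float64(361.6), np.float64(149.4)), 127), ((np.float64(389.6), np.float64(152.5)), 16), ((np.float64(400.2), np.float64(155.2)), 26), ((np.float64(430.6), np.float64(170.0)), 92)]
[((np.float64(298.8), np.float64(128.8)), 25), ((np.float64(362.4), np.float64(147.8)), 88), ((np.float64(395.4), np.float64(153.6)), 58), ((np.float64(430.9), np.float64(170.2)), 89), ((np.float64(422.7), np.float64(163.8)), 12)]
[((np.float64(361.3), np.float64(149.5)), 119), ((np.float64(395.2), np.float64(150.1)), 17), ((np.float64(393.9), np.float64(160.9)), 48), ((np.float64(431.3), np.float64(165.6)), 100), ((np.float64(423.8), np.float64(169.8)), 41)]
```

The right bar end is back at its original level position (430.6,170.0 against 430.9,170.2). Release and retreat upward.

Emit:
carry_out --pt "0 0 0 0 0 0 -1" --pt "0 0 0 0 0 0 -1" --pt "0 0 0 0 0 0 -1" --pt "0 0 0 0 0 0 -1" --pt "0 0 0 0 0 0 -1"

```text
t: 15.25
tool_pos: [0.6161, -0.1484, 0.2235]
tool_rot: [2.124, 2.315, 0.0]
contact_force: [0.5, 0.0, -0.2]
opening: 0.0848
grip_force: 0.0
```

Emit:
carry_out --pt "0 0 0 0 0 -0.04 -1" --pt "0 0 0 0 0 -0.13 -1" --pt "0 0 0 0 0 -0.26 -1" --pt "0 0 0 0 0 -0.38 -1" --pt "0 0 0 0 0 -0.42 -1"

```text
t: 15.75
tool_pos: [0.6174, -0.1489, 0.3564]
tool_rot: [2.118, 2.309, 0.005]
contact_force: [-0.6, -0.3, 0.4]
opening: 0.0855
grip_force: 0.0
```

Emit:
carry_out --pt "0 0 0 0 0 0 -1" --pt "0 0 0 0 0 0 -1" --pt "0 0 0 0 0 0 -1" --pt "0 0 0 0 0 0 -1" --pt "0 0 0 0 0 0 -1"

```text
t: 16.25
tool_pos: [0.6156, -0.1483, 0.3478]
tool_rot: [-2.122, -2.313, 0.002]
contact_force: [0.5, -0.2, 0.8]
opening: 0.0855
grip_force: 0.0
```

Emit:
carry_out --pt "0 0 0 0 0 0 -1" --pt "0 0 0 0 0 0 -1" --pt "0 0 0 0 0 0 -1" --pt "0 0 0 0 0 0 -1" --pt "0 0 0 0 0 0 -1"

```text
t: 16.75
tool_pos: [0.6161, -0.1484, 0.3496]
tool_rot: [2.124, 2.315, 0.0]
contact_force: [0.0, -0.4, -1.2]
opening: 0.0855
grip_force: 0.0
```

```bash
python3 - <<'E'
from plan import *
from bar import *
R,p=now(); S=bar()
b=cv2.resize(S["img"][90:250,200:450],(800,512),interpolation=cv2.INTER_CUBIC)
cv2.imwrite("pics/c5.png",cv2.convertScaleAbs(b,alpha=1.6))
E
```

```text
t 16.75 [ 0.6161 -0.1484  0.3496] yaw 4.93 open 0.0855 F [ 0.03 -0.41 -1.18] grip 0.0
[((np.float64(361.7), np.float64(149.2)), 121), ((np.float64(395.7), np.float64(154.1)), 58), ((np.float64(430.8), np.float64(170.8)), 87)]
```

View pics/c5.png

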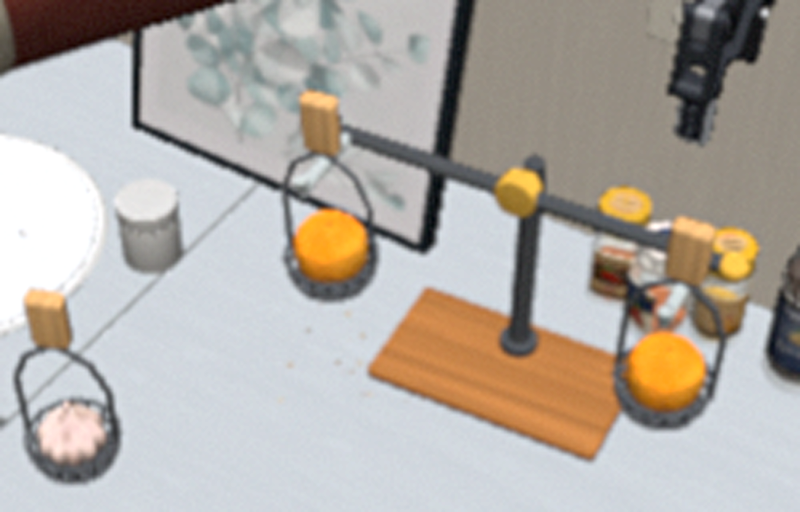

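Both mandarin baskets hang by their bails, at (325,150) and (690,260). The right bar end at (735,265) maps to full-frame (429.7,172.8), against (429.8,172.5) when the bar was empty and level. The garlic basket still stands at (70,430). A short settle, then I'll hand in.

Emit:
carry_out --pt "0 0 0 0 0 0 -1" --pt "0 0 0 0 0 0 -1" --pt "0 0 0 0 0 0 -1" --pt "0 0 0 0 0 0 -1" --pt "0 0 0 0 0 0 -1"

```text
t: 17.3
tool_pos: [0.616, -0.1484, 0.3495]
tool_rot: [2.124, 2.315, 0.0]
contact_force: [0.3, -0.4, -0.2]
opening: 0.0852
grip_force: 0.0
```

```bash
python3 - <<'E'
from bar import *
from station import finish_job
bar(); print(finish_job())
E
```

```text
[((np.float64(361.7), np.float64(149.2)), 121), ((np.float64(390.7), np.float64(152.0)), 27), ((np.float64(399.7), np.float64(155.7)), 32), ((np.float64(430.8), np.float64(170.9)), 86)]
the job is handed in; nothing more can be done
None
```

Both mandarin baskets hang by their bails on the left and right hooks, the bar rests level in the camera view, the garlic basket was not touched, and the job was handed in at about 17 s; no verdict was returned.

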